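Load the awl-handle drill jig

TASK

Four beech blanks for awl handles lie end to end in the rail of the drill jig. Push the whole row along the rail from its free end, as one closed-up train, until it is fully home against the end stop; then tip the hinged drill leaf over and press it down flat on the jig, so that the dog under it drops in behind the last blank. Nothing is to be picked up: do not lift a blank out of the rail, and leave everything else on the bench where it is.

Things in the scene. Friction and masses are not known exactly. Their poses are not given: they have to be found in the camera images.
- jig: Grey steel drill jig bolted to the bench, about 84 mm wide (its x), 320 mm long (its y, from -170 to +150 mm), z up; origin on the bench top under the middle of the rail. The rail runs along y; its +y end is closed by the end stop, its -y end is open. With the row home, the blank centres lie at y = 112, 76, 40 and 4 mm and the row's free end at y = -14 mm.
- rail_floor (a point): Point of the rail's floor at jig x = 0, y = 0, 10 mm above the bench. The rail is a channel 45.6 mm wide, centred on jig x = 0: on the -x (robot) side a lip whose top is 20 mm above the bench, on the +x side a fence whose top is 39.5 mm above the bench.
- end_stop (a point): centre of the face of the dark end stop, at jig y = +130 mm, against which blank_1 must come to rest; it faces the jig's -y; its top is 39 mm above the bench
- leaf (a joint): Angle of the metal drill leaf, 5 mm thick, with four brass bushings: 0 = shut, level over the rail (its top 44.5 mm above the bench); pi/2 = upright; it starts folded back at 2.0 to 2.4 (at most 2.5), away from the robot. The hinge is stiff: the leaf stays where it is left and takes about 2 N at its tab to turn.
- leaf_hinge (a point): point of the leaf's hinge axis at jig y = 0; the axis runs along jig y at x = +37.5 mm on the back of the fence, 42 mm above the bench. The leaf reaches 66 mm from the axis and covers the rail from jig y = -34 to +148 mm.
- leaf_dog (a point): middle of the underside of the steel dog under the leaf: 18 mm (x) by 8 mm (y), 13 mm deep, centred at jig y = -21 mm. Shut, it stands 3 mm behind the row if that is home; if not, it lands on a blank and keeps the leaf from shutting.
- leaf_tab (a point): outer end of the leaf's finger tab, at mid-thickness of the leaf: 80 mm from the hinge axis, at jig y = +58 mm; the tab is 36 mm wide and stands 16 mm out beyond the leaf's edge (moves with the leaf)
- blank_1: beech blank, 44 mm across the rail (jig x), 36 mm along it (jig y), 28 mm tall, about 35 g; origin at the centre of its underside, axes parallel to the jig's. First of the row, next to the end stop; at the start 55 to 90 mm short of it.
- blank_2: beech blank, 44 mm across the rail (jig x), 36 mm along it (jig y), 28 mm tall, about 35 g; origin at the centre of its underside, axes parallel to the jig's. Second of the row, touching blank_1.
- blank_3: beech blank, 44 mm across the rail (jig x), 36 mm along it (jig y), 28 mm tall, about 35 g; origin at the centre of its underside, axes parallel to the jig's. Third of the row, touching blank_2.
- blank_4: beech blank, 44 mm across the rail (jig x), 36 mm along it (jig y), 28 mm tall, about 35 g; origin at the centre of its underside, axes parallel to the jig's. Last of the row, touching blank_3; its -y face is the free end of the row, to be pushed.
- spare_1: spare beech blank (44x36x28 mm) in the black tray at the left; leave it there
- spare_2: another spare beech blank in the black tray; leave it there
- pin_drill: hand drill with a wooden grip, 100 mm long, lying at the right; leave it
- ball_awl: awl with a dark ball handle, 103 mm long, lying at the right; leave it
- glue_bottle: white glue bottle with a red cap, 110 mm tall, 29 mm wide, standing at the right; leave it
- folding_rule: folded wooden rule, 164x41x13 mm, lying at the right; leave it

How it is judged (in metres and radians):
On the way, in this order (a step that is already met when the one before it is completed fails the run):
1. the whole row is home against the end stop, the leaf still open (y of blank_1 in the frame of jig above 0.1095 m and y of blank_2 in the frame of jig above 0.0735 m and y of blank_3 in the frame of jig above 0.0375 m and y of blank_4 in the frame of jig above 0.0015 m and value of joint leaf above 1.2 rad), for 0.2 s.
2. the leaf is shut flat behind and over the row (value of joint leaf below 0.04 rad), for 0.2 s.
At the end, for the whole second after the job is handed in: All four blanks lie on the rail floor within 3 mm of their home places against the end stop, at rest, and the drill leaf is shut flat (within 0.04 rad) (y of blank_1 in the frame of jig between 0.109 and 0.114 m and y of blank_2 in the frame of jig above 0.073 m and y of blank_3 in the frame of jig above 0.037 m and y of blank_4 in the frame of jig above 0.001 m and value of joint leaf below 0.04 rad and z of each of blank_1, blank_2, blank_3, blank_4 in the frame of jig below 0.013 m and linear speed of each of blank_1, blank_2, blank_3, blank_4 below 0.01 m/s); the robot touches nothing.
It fails at once if a blank is lifted (8 mm) or tipped in the rail (z of any of blank_1, blank_2, blank_3, blank_4 in the frame of jig above 0.018 m or angle between any of blank_1, blank_2, blank_3, blank_4's own z axis and vertical above 0.3 rad).
It fails at once if the row comes apart (a gap of more than 6 mm) (distance between blank_1 and blank_2 above 0.042 m or distance between blank_2 and blank_3 above 0.042 m or distance between blank_3 and blank_4 above 0.042 m).
It fails at once if something else on the bench is moved by more than 20 mm (distance of any of spare_1, spare_2, pin_drill, ball_awl, glue_bottle, folding_rule from where it was at the start of the episode above 0.02 m).
It also fails if it takes over 54 s, if anything falls off the work surface, if the arm or the gripper's body presses on something with over 40 N, if the wrist force passes 120 N, or if a joint passes its speed limit or range.

ROBOT

A 6-joint arm with a two-finger parallel gripper is mounted at the origin on a cart in front of the work surface, level with it; the furniture and walls round the work are solid. World frame = base frame: x ahead of the robot, y to its left, z up, the work surface at z = 0. Lengths are in mm, angles in rad, forces in N, time in s.
With the tool pointing down it reaches from about 350 to 775 mm from the base axis. Payload 7.3 kg.
Tool frame: the origin (TCP) lies midway between the tips of the shut fingers; the grasp point (between the pads) lies 19 mm behind it (grip_depth is the distance from the TCP to the grasp point, in mm); z points along the fingers, y is the direction in which the jaws open and shut (so a half turn about z gives the same grasp; the last joint's range is limited). The gripper opens to 92 mm and grips with 3 to 60 N. Pads are 19 mm wide; open, the fingers measure 130 mm over their backs; the gripper's body (75 mm by 190 mm) begins 47 mm behind the grasp point.
Start: joints at [-0.146, 0.342, 1.524, -0, 1.275, -0.146], TCP at [525.022, 0.019, 191.241] pointing down, gripper open.
Joint ranges: [-2.53, 2.53], [-0.77, 2.02], [0.04, 2.7], [-1, 4.14], [0.28, 2.66], [-3.11, 3.11]. Speed limits (rad/s): [2.57, 2.57, 3.14, 3.14, 3.14, 3.14].

INTERFACE

Orientations are given as [roll, pitch, yaw] about the fixed x, y, z axes, in that order (R = Rz(yaw) Ry(pitch) Rx(roll)).
In Python, from plant import get_obs, capture, close_job, spot_in, silhouettes, mark_of, grip_depth gives the robot as it stands.
- The arm moves only by the tool servo_tool, never from a script. Its arguments are lists of equal length, an entry for each row: "slide": the shift along the tool's x, y, z normalised to -1 to 1, where 1 is 20 cm, a list of three; "rot": the turn, a rotation vector about the tool's x, y, z normalised to -1 to 1, where 1 is pi rad, a list of three; "claw": the finger opening in mm, from 0 to 91.8. A call has 1 to 5 rows; each row is the pose to reach, as a shift and turn from the pose commanded when the call began, along the tool's axes at that moment, turning the shorter way round; what a row does not reach only later rows make up. A row lasts 1/8 s, in which the tool goes at most 62.5 mm and 10.7 degrees, less where a joint would pass 70% of its speed; a pose out of reach is approached as far as the arm can. A call with a number of a shift or a turn outside -1 to 1 is refused whole. A call with a gripper value outside its range is refused whole. The fingers move at their own pace and stop on an object; the grip force is fixed at half the most. Time passes only in rows, so rows that repeat a pose let the fingers close. It gives the time, the measured TCP pose, the force and the opening at its end, in the units of the state.
- get_obs(): the state, without advancing time (a new reading comes with each control period).
- capture(name): name is "scene" or "side" or "wrist"; returns a dict with "frame" (420x560x3 uint8, red, green, blue), "depth" (420x560 float32, mm along the optical axis (not along the pixel's ray), 0 where there is no reading), "vertical_fov" (degrees; the focal length in pixels is half the picture's height over the tangent of half this angle, whatever the lens; pixels are square), "cx", "cy" (the principal point, pixels), "D" ([k1, k2, p1, p2, k3] as OpenCV has them; the pictures are not rectified), "position" and "rotation" of the camera in the world. Camera axes: x right, y down, z forward; pixel columns grow to the right and rows downward; lengths in mm; the calibration is good to about 2 mm. A picture is of the moment at which its call begins.
- close_job(): hands the job in, once; it reports no verdict.
Trained networks look in the newest picture that a camera, given by its name, has taken for a name from the list of things; names that differ only in an ending like _2 or _b are one class to them, and where a whole thing is asked for, a point or a joint stands for the part that bears it (a point fixed in the world has none). Each returns a list of dicts, best first, with "confidence" (0 to 1); they miss things now and then, are a little off and sometimes report something else, mostly with a low value. They report only what shows in the picture. A call takes as long as a camera call.
- spot_in(query, camera): "box" ([left, top, right, bottom] in pixels, round what is visible of it).
- silhouettes(query, camera): "pixels" (420x560 bool, what is visible of it) and "box" ([left, top, right, bottom] in pixels, round what is visible of it).
- mark_of(query, camera): "xy" ([column, row] in pixels: a listed point, or the origin of a listed thing).
The state is a dict: "time": time; "joint_positions": joint angles; "dq": joint speeds; "tau": joint torques, N m; "tool_pos": TCP position; "tcp_rot": TCP orientation; "contact_force": force on the tool from outside, world axes, zero at the start; "moment": the same for the moment, N m; "grip_width": finger opening in mm.
Only numpy, scipy, OpenCV 4.12 (cv2) and the standard library are available. Lean on these libraries where they do the work, as an engineer would, in place of code of your own. Each camera call takes 0.05 s, during which the arm holds its last target. There are 200 camera calls.

## Working session

There is one attempt and no reset: what is moved stays moved. The work goes in short steps, Python scripts to look and compute and a tool call to move; the robot and the scene stay as the last step left them, time stands still between calls to the robot, and variables do not carry over. Pictures are saved under pics/ and viewed, about 8 in all and at most 12, crops included, and the job is handed in when it is done.

Besides the shell and the picture viewer there is one more tool, called after ">>>" as name(argument=value, ...), one argument or row to a line, values as JSON. servo_tool: Moves the arm, as the interface text tells. Scaled input: -1 to 1 covers 20 cm each way for a shift and pi rad each way for a turn. Its arguments: {"type":"object","properties":{"slide":{"type":"array","items":{"type":"array","items":{"type":"number"}}},"rot":{"type":"array","items":{"type":"array","items":{"type":"number"}}},"claw":{"type":"array","items":{"type":"number"}}},"required":["slide","rot","claw"]}

```bash
mkdir -p pics
cat > h.py <<'E'
import numpy as np, cv2
from plant import *
def K(c):
    f=c["frame"].shape[0]/2/np.tan(np.radians(c["vertical_fov"])/2)
    return np.array([[f,0,c["cx"]],[0,f,c["cy"]],[0,0,1.]])
def ray(c,uv):
    p=cv2.undistortPoints(np.array([[uv]],float),K(c),np.array(c["D"],float))[0,0]
    return np.array([p[0],p[1],1.])
def at_z(c,uv,z):
    d=np.array(c["rotation"])@ray(c,uv); o=np.array(c["position"])
    return o+d*(z-o[2])/d[2]
def at_d(c,uv):
    u,v=np.round(uv).astype(int); p=c["depth"][max(v-1,0):v+2,max(u-1,0):u+2]; p=p[p>0]
    return np.array(c["position"])+np.array(c["rotation"])@(ray(c,uv)*np.median(p)) if p.size else None
def save(c,n): cv2.imwrite(f"pics/{n}.png",c["frame"][:,:,::-1])
E
python3 - <<'E'
from h import *
np.set_printoptions(precision=1,suppress=True)
o=get_obs();print(o["tool_pos"],o["tcp_rot"],o["time"])
ims=[]
for n in("scene","side"):
    c=capture(n);ims.append(c["frame"]);print(n,c["position"],np.array(c["rotation"]).tolist())
    for q,z in[("rail_floor",10),("end_stop",25),("leaf_hinge",42),("leaf_dog",None),("leaf_tab",None),("blank_1",10),("jig",0)]:
        for m in mark_of(q,n)[:5]:
            print(q,round(m["confidence"],2),np.array(m["xy"]),at_d(c,m["xy"]),at_z(c,m["xy"],z) if z is not None else "")
cv2.imwrite("pics/a.png",cv2.resize(ims[0],(800,600))[:,:,::-1]);cv2.imwrite("pics/b.png",cv2.resize(ims[1],(800,600))[:,:,::-1])
E
```

```text
[524.5   0.1 190.5] [-3.1 -0.   1.6] 0.0
scene [ -18.3 -741.9  544.3] [-2.1288264133994907, -0.0012905805778948842, -0.6818928302721132]Traceback (most recent call last):
  File "<stdin>", line 9, in <module>
  File "h.py", line 11, in at_z
    return o+d*(z-o[2])/d[2]
                        ~^^^
IndexError: invalid index to scalar variable.
```

```bash
sed -i 's/^import numpy as np, cv2/import numpy as np, cv2\nfrom scipy.spatial.transform import Rotation as Ro\ndef RM(c): return Ro.from_euler("xyz",c["rotation"]).as_matrix()/; s/np.array(c\["rotation"\])/RM(c)/g' h.py
python3 - <<'E'
from h import *
np.set_printoptions(precision=1,suppress=True)
print(get_obs()["tcp_rot"])
ims=[]
for n in("scene","side"):
    c=capture(n);ims.append(c["frame"]);print(n,c["position"],c["rotation"])
    for q,z in[("rail_floor",10),("end_stop",25),("leaf_hinge",42),("leaf_dog",None),("leaf_tab",None),("blank_1",10),("jig",0)]:
        for m in mark_of(q,n)[:5]:
            print(q,round(m["confidence"],2),np.array(m["xy"]),at_d(c,m["xy"]),at_z(c,m["xy"],z) if z is not None else "")
cv2.imwrite("pics/a.png",cv2.resize(ims[0],(800,600))[:,:,::-1]);cv2.imwrite("pics/b.png",cv2.resize(ims[1],(800,600))[:,:,::-1])
E
```

```text
[-3.1 -0.   1.6]
scene [ -18.3 -741.9  544.3] [-2.1 -0.  -0.7]
rail_floor 0.9 [272.1 204.1] [523.7 -45.8  27.4] [541.9 -22.3  10. ]
end_stop 0.76 [236.1 188.3] [502.8  98.2  23.2] [500.9  95.2  25. ]
leaf_hinge 0.92 [281.  191.8] [570.7 -26.2  40.8] [569.2 -27.9  42. ]
leaf_dog 0.97 [293.1 179.7] [604.1 -37.9  72.3] 
leaf_tab 0.64 [275.7 157.4] [767.  243.1   0.3] 
blank_1 0.75 [277.4 207.9] [528.1 -63.1  21.9] [540.5 -47.6  10. ]
blank_1 0.67 [287.4 210.2] [536.5 -94.5  26.3] [554.  -74.1  10. ]
blank_1 0.65 [296.1 215.5] [ 539.8 -125.6   23.8] [ 554.5 -109.4   10. ]
blank_1 0.56 [266.2 200.4] [519.3 -25.5  31.4] [541.8   4.5  10. ]
blank_1 0.51 [178.  188.8] [365.  196.4  27.5] [377.9 228.1  10. ]
jig 0.91 [270.9 206.3] [521.2 -43.6  20.4] [542.3 -16.4   0. ]
side [247.5 840.5 754.9] [-2.2  0.  -2.9]
rail_floor 0.77 [252.4 248.8] [536.2  11.8  36.1] [546.7 -18.3  10. ]
end_stop 0.96 [251.1 281.5] [507.6 117.9  37.7] [512.2 105.1  25. ]
leaf_hinge 0.97 [242.1 239.7] [567.8 -11.4  39.2] [566.6  -8.1  42. ]
leaf_hinge 0.62 [258.7 234.6] [536.6 -42.1  36.1] [534.2 -34.8  42. ]
leaf_hinge 0.24 [277.9 182. ] [ 565.7 -339.6   -2.5] [ 547.  -270.2   42. ]
leaf_hinge 0.18 [254.8 227.3] [553.9 -68.4  35.4] [551.1 -60.2  42. ]
leaf_dog 0.72 [233.3 216.2] [ 638.7 -150.2   -1.8] 
leaf_tab 0.7 [210.9 231.5] [616.7  47.2  99.3] 
leaf_tab 0.21 [233.5 219.2] [594.3 -37.1  75.9] 
blank_1 0.59 [257.7 242.5] [531.  -13.8  35.3] [540.9 -43.8  10. ]
blank_1 0.57 [255.  223.9] [557.4 -82.2  35.1] [ 568.2 -114.4   10. ]
blank_1 0.53 [256.  250.9] [527.1  14.2  33.5] [536.2 -12.7  10. ]
blank_1 0.5 [255.8 235.3] [542.4 -37.6  36.4] [553.2 -69.9  10. ]
jig 0.55 [254.9 250.6] [530.2  12.5  32.4] [542.9 -24.7   0. ]
```

View pics/a.png

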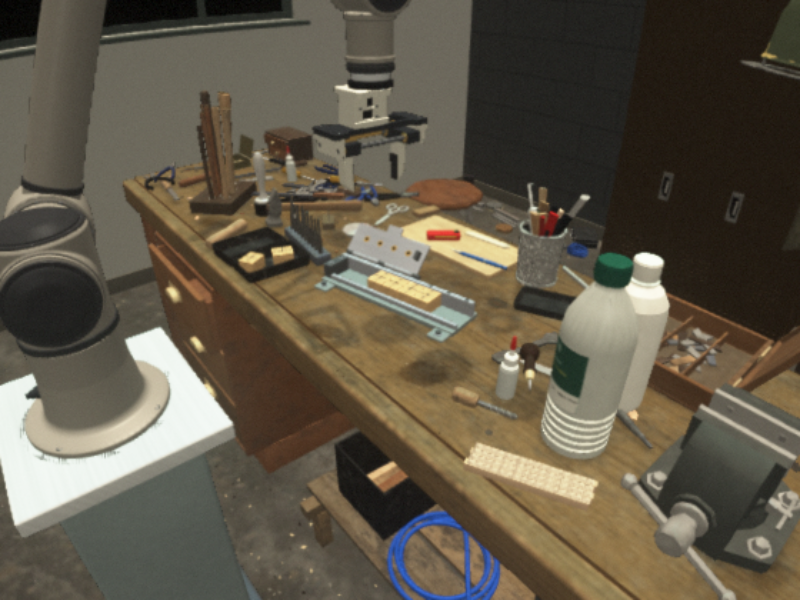

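View pics/b.png

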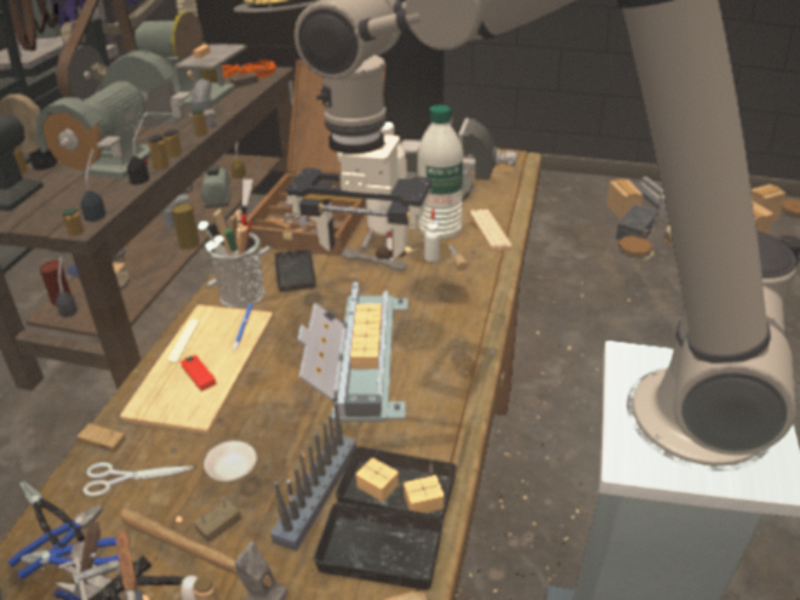

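Run:
```python
from h import *
np.set_printoptions(precision=1,suppress=True)
c=capture("wrist");print(c["position"],c["rotation"],c["vertical_fov"])
np.savez("w0.npz",**c)
for q,z in[("rail_floor",10),("end_stop",25),("leaf_hinge",42),("leaf_dog",None),("leaf_tab",None),("blank_1",10),("jig",0)]:
    for m in mark_of(q,"wrist")[:5]:
        print(q,round(m["confidence"],2),np.array(m["xy"]),at_d(c,m["xy"]),at_z(c,m["xy"],z) if z is not None else "")
cv2.imwrite("pics/c.png",cv2.resize(c["frame"],(800,600))[:,:,::-1])
```

```text
[524.3  81.9 386.1] [2.8 0.  0. ] 68.0600200207978
end_stop 0.65 [271.7  93.1] [511.8  99.3  11.3] [512.3  98.7  25. ]
leaf_hinge 0.76 [326.7 201.5] [574.5 -18.5  47.1] [575.2 -20.   42. ]
leaf_dog 0.8 [348.4 225.9] [593.7 -35.7  79.6] 
leaf_dog 0.72 [296.3 209.2] [540.3 -29.9  40.3] 
leaf_tab 0.9 [385.  146.1] [616.6  50.2 103.1] 
blank_1 0.95 [291.  182.9] [533.9   1.4  39.8] [534.7  -5.5  10. ]
blank_1 0.92 [296.2 207.9] [540.2 -28.5  39.8] [541.6 -38.   10. ]
blank_1 0.79 [303.7 235.9] [549.8 -64.1  39.1] [551.9 -76.4  10. ]
blank_1 0.72 [309.7 256.2] [557.7 -91.1  39.1] [ 560.5 -105.6   10. ]
jig 0.71 [386.3 145.3] [617.6  51.  103.4] [651.7  39.6   0. ]
```

View pics/c.png

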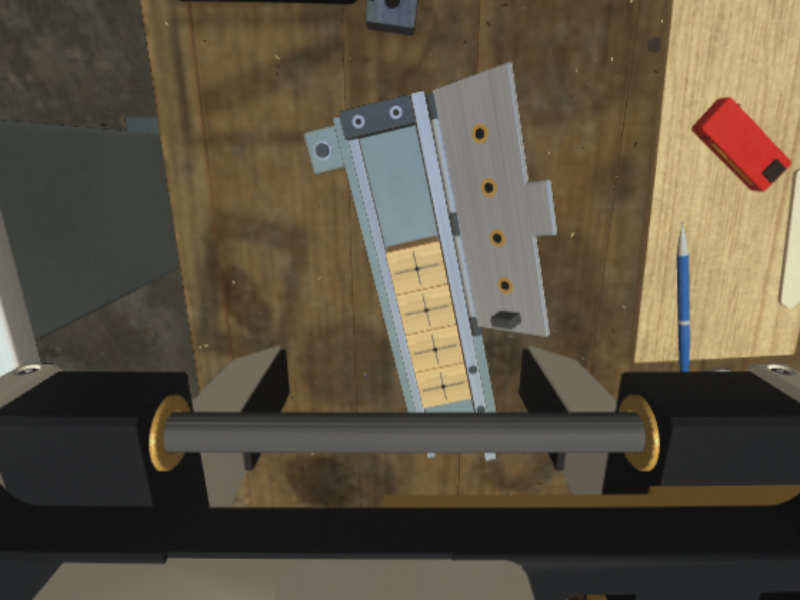

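Run:
```python
from h import *
np.set_printoptions(precision=1,suppress=True)
c=dict(np.load("w0.npz"))
s=lambda u,v,z:at_z(c,(u*.7,v*.7),z)
X=[s(*p,38)for p in[(416.5,268),(426,310),(435,350),(443.5,387)]]
for x in X:print(x)
print("stop edge",s(361,138,39),s(414,126,39))
print("row edge b1",s(387,250,38),s(438,239,38),"free",s(423,408,38),s(470,402,38))
print("fence inner",s(416,126,39.5),s(474,400,39.5),"outer top",s(424,93,39.5), "lip inner",s(357,138,20),s(418,405,20))
print("tab end",at_d(c,(551*.7,184*.7)),at_d(c,(551*.7,232*.7)),at_d(c,(505*.7,318*.7)))
P=np.array(X);d=P[0]-P[3];print("yaw",np.degrees(np.arctan2(-d[0],d[1])),np.linalg.norm(d))
```

```text
[534.6  -4.5  38. ]
[542.8 -40.4  38. ]
[551.1 -76.6  38. ]
[ 559.3 -112.1   38. ]
stop edge [492.7  94.6  39. ] [531.8 102.9  39. ]
row edge b1 [511.   10.2  38. ] [551.4  19.1  38. ] free [ 541.6 -133.1   38. ] [ 583.3 -127.    38. ]
fence inner [533.2 102.9  39.5] [ 586.5 -124.1   39.5] outer top [538.8 125.2  39.5] lip inner [487.8  95.2  20. ] [ 537.8 -141.    20. ]
tab end [648.5  59.5   1.5] [618.7  35.4 102.9] [597.9 -30.6  83.4]
yaw 12.946451619907476 110.34716879513721
```

```bash
cat >> h.py <<'E'
O=np.array([540.,-28.,0]); YAW=.226
J=Ro.from_euler("z",YAW).as_matrix()
def tojig(p): return J.T@(np.array(p)-O)
def toworld(p): return J@np.array(p,float)+O
E
python3 - <<'E'
from h import *
np.set_printoptions(precision=1,suppress=True)
for n in("scene","side"):
    c=capture(n)
    for q in("glue_bottle","pin_drill","ball_awl","folding_rule"):
        for m in silhouettes(q,n)[:2]:
            v,u=np.nonzero(m["pixels"]); P=np.array([x for x in (at_d(c,(a,b)) for a,b in list(zip(u,v))[::3]) if x is not None])
            print(n,q,round(m["confidence"],2),np.percentile(P,5,axis=0),np.percentile(P,95,axis=0),"jig",tojig(np.median(P,axis=0)))
o=get_obs();print(o["tool_pos"],o["tcp_rot"],o["contact_force"],"start",toworld([0,-140,0]),"tab",toworld([125,58,0]))
E
```

```text
scene glue_bottle 0.56 [ 485.1 -375.     5.9] [ 502.2 -355.8   92.1] jig [-123.7 -320.3   46.9]
scene pin_drill 0.7 [ 423.5 -399.2    1.8] [ 468.3 -327.4   24.5] jig [-170.  -294.3   12.2]
scene ball_awl 0.69 [ 547.2 -368.3    2.7] [ 595.6 -320.9   31. ] jig [ -35.2 -315.4   18.6]
scene folding_rule 0.82 [ 356.9 -557.5    2.9] [ 435.  -428.1   14.4] jig [-244.4 -423.6   13.2]
scene folding_rule 0.71 [554.8 -38.3  44.1] [616.  118.8  90.8] jig [61.  56.8 67.7]
side glue_bottle 0.52 [ 486.6 -364.7    2.8] [ 511.6 -345.6   93.2] jig [-112.8 -306.3   42.9]
side ball_awl 0.52 [ 549.4 -365.7    6.1] [ 604.  -312.    29.6] jig [ -20.  -299.3   17.1]
side folding_rule 0.9 [ 355.4 -548.5    1.6] [ 433.6 -416.2   13.1] jig [-240.7 -397.6   11.3]
[525.    0.  191.2] [3.1 0.  1.6] [ 0.1 -0.4 -0.7] start [ 571.4 -164.4    0. ] tab [648.8  56.5   0. ]
```

>>> servo_tool(
  slide=[
    [-0.2,0.05,0],
    [-0.4,0.1,0],
    [-0.6,0.16,0],
    [-0.82,0.232,0],
    [-0.82,0.232,0],
  ],
  rot=[
    [0,0,0.05],
    [0,0,0.1],
    [0,0,0.15],
    [0,0,0.2],
    [0,0,0.25],
  ],
  claw=[0,0,0,0,0],
)

```text
time: 2.42
tool_pos: [571.8, -167.2, 190.6]
tcp_rot: [3.141, 0.0, 0.777]
contact_force: [0.3, 1.2, 0.1]
grip_width: 46.7
```

>>> servo_tool(
  slide=[
    [0,0,0],
    [0,0,0],
    [0,0,0],
    [0,0,0],
    [0,0,0],
  ],
  rot=[
    [0,0,0.05],
    [0,0,0.1],
    [0,0,0.15],
    [0,0,0.178],
    [0,0,0.178],
  ],
  claw=[0,0,0,0,0],
)

```text
time: 3.05
tool_pos: [571.4, -164.0, 191.2]
tcp_rot: [-3.142, 0.0, 0.227]
contact_force: [0.3, 0.3, 0.4]
grip_width: 0.9
```

>>> servo_tool(
  slide=[
    [0,0,0.25],
    [0,0,0.5],
    [0,0,0.7],
    [0,0,0.7],
  ],
  rot=[
    [0,0,0],
    [0,0,0],
    [0,0,0],
    [0,0,0],
  ],
  claw=[0,0,0,0],
)

```text
time: 3.55
tool_pos: [569.2, -163.0, 48.4]
tcp_rot: [-3.137, 0.005, 0.228]
contact_force: [0.1, -0.9, 1.3]
grip_width: 0.0
```

Run:
```python
from h import *
np.set_printoptions(precision=1,suppress=True)
a=capture("side")["frame"][130:300,180:340];b=capture("scene")["frame"][110:280,210:370]
c=capture("wrist");print(c["position"],c["rotation"])
cv2.imwrite("pics/d.png",np.vstack([np.hstack([cv2.resize(x,(400,340)) for x in(a,b)])])[:,:,::-1])
```

```text
[ 650.3 -145.2  247.4] [ 2.8 -0.  -1.3]
```

View pics/d.png

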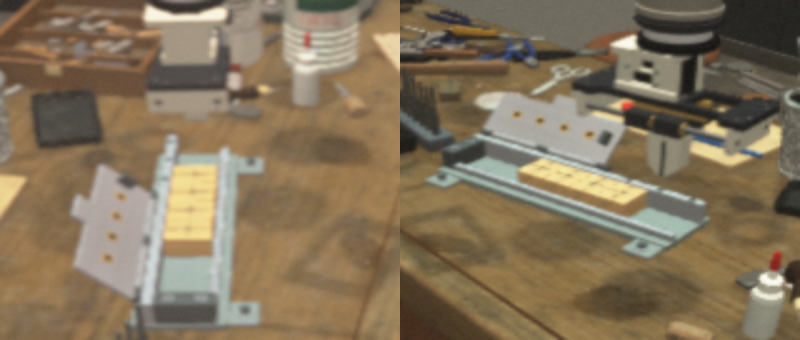

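>>> servo_tool(
  slide=[
    [0,0,0.1],
    [0,0,0.17],
    [0,0,0.17],
  ],
  rot=[
    [0,0,0],
    [0,0,0],
    [0,0,0],
  ],
  claw=[0,0,0],
)

```text
time: 4.08
tool_pos: [571.3, -163.9, 17.3]
tcp_rot: [-3.141, 0.0, 0.226]
contact_force: [0.5, -0.1, 0.5]
grip_width: 0.8
```

>>> servo_tool(
  slide=[
    [0,-0.015,0],
    [0,-0.03,0],
    [0,-0.045,0],
    [0,-0.06,0],
    [0,-0.075,0],
  ],
  rot=[
    [0,0,0],
    [0,0,0],
    [0,0,0],
    [0,0,0],
    [0,0,0],
  ],
  claw=[0,0,0,0,0],
)

```text
time: 4.7
tool_pos: [568.1, -149.1, 17.3]
tcp_rot: [3.142, -0.0, 0.226]
contact_force: [-0.1, -0.9, -0.1]
grip_width: 0.7
```

>>> servo_tool(
  slide=[
    [0,-0.015,0],
    [0,-0.03,0],
    [0,-0.045,0],
    [0,-0.06,0],
    [0,-0.075,0],
  ],
  rot=[
    [0,0,0],
    [0,0,0],
    [0,0,0],
    [0,0,0],
    [0,0,0],
  ],
  claw=[0,0,0,0,0],
)

```text
time: 5.32
tool_pos: [564.7, -134.6, 17.2]
tcp_rot: [3.142, -0.0, 0.226]
contact_force: [0.2, 0.6, 0.2]
grip_width: 0.8
```

>>> servo_tool(
  slide=[
    [0,-0.015,0],
    [0,-0.03,0],
    [0,-0.045,0],
    [0,-0.06,0],
    [0,-0.075,0],
  ],
  rot=[
    [0,0,0],
    [0,0,0],
    [0,0,0],
    [0,0,0],
    [0,0,0],
  ],
  claw=[0,0,0,0,0],
)

```text
time: 5.95
tool_pos: [561.3, -119.9, 17.3]
tcp_rot: [3.142, -0.0, 0.226]
contact_force: [0.0, -0.0, 0.1]
grip_width: 0.1
```

>>> servo_tool(
  slide=[
    [0,-0.015,0],
    [0,-0.03,0],
    [0,-0.045,0],
    [0,-0.06,0],
    [0,-0.075,0],
  ],
  rot=[
    [0,0,0],
    [0,0,0],
    [0,0,0],
    [0,0,0],
    [0,0,0],
  ],
  claw=[0,0,0,0,0],
)

```text
time: 6.58
tool_pos: [557.9, -105.3, 17.2]
tcp_rot: [3.142, -0.0, 0.226]
contact_force: [0.1, 0.8, 0.5]
grip_width: 0.5
```

>>> servo_tool(
  slide=[
    [0,-0.015,0],
    [0,-0.03,0],
    [0,-0.045,0],
    [0,-0.06,0],
    [0,-0.075,0],
  ],
  rot=[
    [0,0,0],
    [0,0,0],
    [0,0,0],
    [0,0,0],
    [0,0,0],
  ],
  claw=[0,0,0,0,0],
)

```text
time: 7.2
tool_pos: [554.6, -90.7, 17.3]
tcp_rot: [3.142, -0.0, 0.226]
contact_force: [0.2, -0.6, 0.3]
grip_width: 0.2
```

Run:
```python
from h import *
np.set_printoptions(precision=1,suppress=True)
o=get_obs();print(tojig(o["tool_pos"]),o["contact_force"])
a=capture("side")["frame"][130:300,180:340];b=capture("scene")["frame"][110:280,210:370]
cv2.imwrite("pics/e.png",np.hstack([cv2.resize(x,(400,340)) for x in(a,b)])[:,:,::-1])
```

```text
[  0.1 -64.4  17.3] [ 0.2 -0.6  0.3]
```

View pics/e.png

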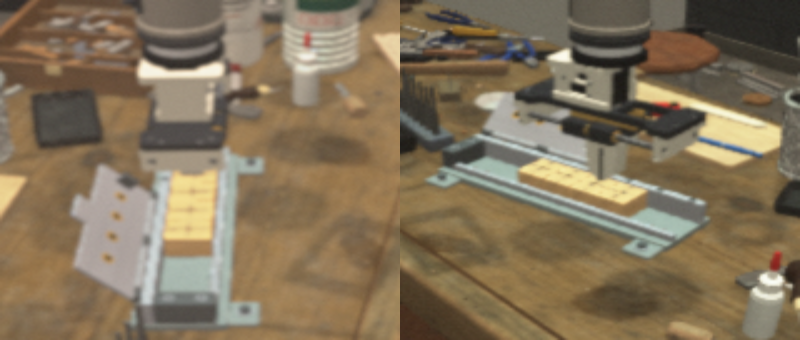

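Run:
```python
from h import *
np.set_printoptions(precision=1,suppress=True)
o=get_obs();t=np.array(o["tool_pos"]);ims=[]
def proj(c,p):
    R=RM(c);q,_=cv2.projectPoints(np.array([R.T@(p-np.array(c["position"]))]),np.zeros(3),np.zeros(3),K(c),np.array(c["D"],float));return q[0,0]
for n in("scene","side","wrist"):
    c=capture(n);p=proj(c,t);print(n,p,proj(c,t+[0,0,60]))
    f=c["frame"].copy()
    if n!="wrist":
        x,y=p.astype(int);cv2.circle(f,(x,y),1,(255,0,0),-1)
        ims.append(cv2.resize(f[y-65:y+55,x-60:x+60],(400,400)))
        for m in mark_of("blank_1",n)[:5]:print(round(m["confidence"],2),np.array(m["xy"]),tojig(at_d(c,m["xy"])))
        if n=="scene":
            for dy in range(-40,12,6):print(p+[0,dy],tojig(at_d(c,p+[0,dy])))
    else: cv2.imwrite("pics/w1.png",f[:,:,::-1])
    np.savez(f"n_{n}.npz",**c)
cv2.imwrite("pics/f.png",np.hstack(ims)[:,:,::-1])
```

```text
scene [291.5 210.3] [292.  190.5]
0.74 [266.5 202.4] [-19.2   6.5  25.2]
0.72 [295.2 214.8] [-20.8 -91.3  23.8]
0.47 [287.5 210.9] [-20.9 -66.4  26.3]
0.37 [372.5 332.1] [-242.6 -423.5   13.3]
[291.5 170.3] [-22.1 -77.6 147.1]
[291.5 176.3] [-36.4 -88.3 139.6]
[291.5 182.3] [-37.3 -89.3 124.1]
[291.5 188.3] [-10.8 -70.6  90.4]
[291.5 194.3] [-10.9 -71.1  73.2]
[291.5 200.3] [  9.5 -56.7  41.2]
[291.5 206.3] [-12.2 -72.8  38.6]
[291.5 212.3] [-20.4 -79.1  26.6]
[291.5 218.3] [-29.7 -86.2  15.4]
side [257.5 227.9] [256.2 207.9]
0.62 [254.5 250.6] [ 0.5 41.5 32.3]
0.62 [256.7 229.2] [ -0.6 -33.8  36.2]
0.43 [256.7 244.5] [-3.8 23.9 35.9]
0.43 [256.  238.1] [-0.8 -0.1 35.7]
wrist [283.4 233.8] [283.6 280.6]
```

View pics/f.png

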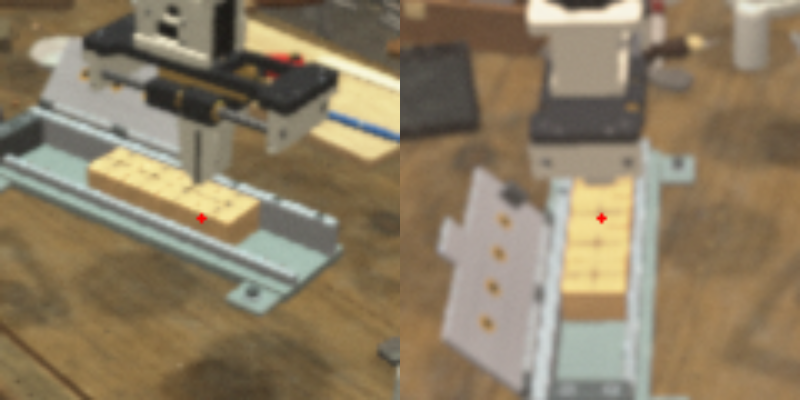

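Run:
```python
from h import *
import plant
np.set_printoptions(precision=1,suppress=True,linewidth=150)
print(grip_depth, grip_depth() if callable(grip_depth) else "")
c=dict(np.load("n_scene.npz"))
for u in (286,288,290,292,294,296,298):
    print(u,[tuple(np.round(tojig(at_d(c,(u,v)))).astype(int)) for v in range(184,208,2)])
o=get_obs();print(o["joint_positions"],o["contact_force"],o["grip_width"])
```

```text
18.8 
286 [(np.int64(-10), np.int64(-53), np.int64(97)), (np.int64(-10), np.int64(-53), np.int64(91)), (np.int64(-12), np.int64(-54), np.int64(86)), (np.int64(-11), np.int64(-53), np.int64(80)), (np.int64(-8), np.int64(-51), np.int64(72)), (np.int64(-8), np.int64(-51), np.int64(66)), (np.int64(21), np.int64(-30), np.int64(40)), (np.int64(14), np.int64(-35), np.int64(39)), (np.int64(6), np.int64(-41), np.int64(38)), (np.int64(-4), np.int64(-48), np.int64(39)), (np.int64(-12), np.int64(-55), np.int64(39)), (np.int64(-18), np.int64(-59), np.int64(37))]
288 [(np.int64(-11), np.int64(-59), np.int64(99)), (np.int64(-11), np.int64(-59), np.int64(93)), (np.int64(-10), np.int64(-59), np.int64(87)), (np.int64(-10), np.int64(-59), np.int64(82)), (np.int64(-11), np.int64(-60), np.int64(76)), (np.int64(-8), np.int64(-58), np.int64(68)), (np.int64(-8), np.int64(-57), np.int64(62)), (np.int64(-8), np.int64(-58), np.int64(57)), (np.int64(9), np.int64(-45), np.int64(38)), (np.int64(-1), np.int64(-52), np.int64(39)), (np.int64(-9), np.int64(-59), np.int64(39)), (np.int64(-17), np.int64(-65), np.int64(
[... 2110 characters left out ...]
38)), (np.int64(5), np.int64(-75), np.int64(38)), (np.int64(-3), np.int64(-81), np.int64(38))]
298 [(np.int64(1), np.int64(-82), np.int64(101)), (np.int64(2), np.int64(-81), np.int64(95)), (np.int64(2), np.int64(-82), np.int64(90)), (np.int64(4), np.int64(-81), np.int64(83)), (np.int64(5), np.int64(-80), np.int64(76)), (np.int64(5), np.int64(-80), np.int64(70)), (np.int64(95), np.int64(-18), np.int64(3)), (np.int64(32), np.int64(-62), np.int64(40)), (np.int64(24), np.int64(-68), np.int64(40)), (np.int64(17), np.int64(-73), np.int64(38)), (np.int64(8), np.int64(-79), np.int64(39)), (np.int64(-1), np.int64(-86), np.int64(39))]
[-0.3  0.6  1.6 -0.   0.9  1. ] [-0.   0.2  0.7] 0.2862904828080247
```

View pics/w1.png

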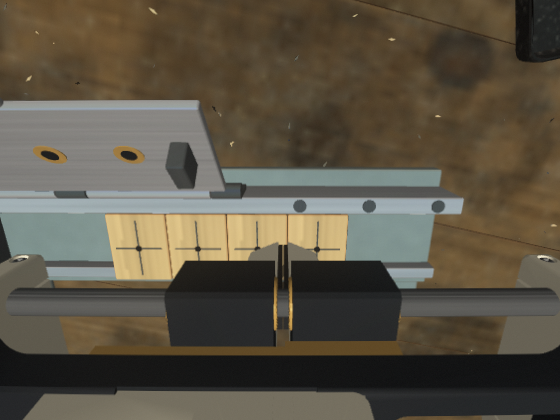

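>>> servo_tool(
  slide=[
    [0,0.13,0],
    [0,0.26,0],
    [0,0.375,0],
    [0,0.375,0],
  ],
  rot=[
    [0,0,0],
    [0,0,0],
    [0,0,0],
    [0,0,0],
  ],
  claw=[0,0,0,0],
)

```text
time: 8.05
tool_pos: [571.7, -165.6, 17.2]
tcp_rot: [3.141, -0.001, 0.224]
contact_force: [0.0, 0.3, -0.2]
grip_width: 0.4
```

>>> servo_tool(
  slide=[
    [0,0,0.05],
    [0,0,0.1],
    [0,0,0.15],
    [0,0,0.15],
  ],
  rot=[
    [0,0,0],
    [0,0,0],
    [0,0,0],
    [0,0,0],
  ],
  claw=[0,0,0,0],
)

```text
time: 8.55
tool_pos: [570.6, -163.2, -14.0]
tcp_rot: [-3.14, 0.002, 0.227]
contact_force: [0.5, 0.2, 0.0]
grip_width: 0.6
```

Run:
```python
from h import *
np.set_printoptions(precision=1,suppress=True)
o=get_obs();print(tojig(o["tool_pos"]),o["contact_force"])
c=capture("scene")
t=np.array(o["tool_pos"])+[0,0,70];p,_=cv2.projectPoints(np.array([RM(c).T@(t-np.array(c["position"]))]),np.zeros(3),np.zeros(3),K(c),np.array(c["D"],float))
u,v=p[0,0].astype(int)
for a in(u-2,u,u+2):print(a,*[tojig(at_d(c,(a,b))).round().astype(int) for b in range(v,v+26,2)])
```

```text
[  -0.4 -138.7  -14. ] [0.5 0.2 0. ]
313 [ -10 -137   62] [ -10 -137   56] [ -10 -138   51] [ -10 -138   45] [  -9 -138   39] [ -10 -139   33] [  -9 -139   27] [  -1 -134   15] [  -4 -136   11] [ -24 -149   21] [ -29 -152   18] [ -31 -154   14] [ -35 -157   11]
315 [ -11 -144   65] [ -11 -144   59] [ -10 -144   53] [ -10 -144   47] [ -11 -145   42] [ -12 -146   37] [ -10 -145   30] [   7 -135   11] [   0 -140   10] [  -9 -146   11] [ -29 -158   21] [ -30 -159   16] [ -32 -161   11]
317 [  -9 -148   66] [ -11 -150   61] [ -11 -150   56] [ -12 -151   50] [ -10 -150   44] [ -10 -151   38] [  -8 -150   30] [  11 -139   11] [   3 -144   10] [  -5 -149   10] [ -26 -162   21] [ -29 -165   18] [ -30 -166   13]
```

>>> servo_tool(
  slide=[
    [0,0,0.035],
    [0,-0.015,0.035],
    [0,-0.03,0.035],
    [0,-0.045,0.035],
    [0,-0.06,0.035],
  ],
  rot=[
    [0,0,0],
    [0,0,0],
    [0,0,0],
    [0,0,0],
    [0,0,0],
  ],
  claw=[0,0,0,0,0],
)

```text
time: 9.22
tool_pos: [568.8, -152.0, -19.6]
tcp_rot: [3.141, -0.0, 0.226]
contact_force: [-0.4, 0.0, -0.5]
grip_width: 0.8
```

>>> servo_tool(
  slide=[
    [0,-0.015,0],
    [0,-0.03,0],
    [0,-0.045,0],
    [0,-0.06,0],
    [0,-0.075,0],
  ],
  rot=[
    [0,0,0],
    [0,0,0],
    [0,0,0],
    [0,0,0],
    [0,0,0],
  ],
  claw=[0,0,0,0,0],
)

```text
time: 9.85
tool_pos: [565.4, -137.6, -19.7]
tcp_rot: [3.141, -0.0, 0.226]
contact_force: [0.0, -0.6, 0.6]
grip_width: 0.3
```

>>> servo_tool(
  slide=[
    [0,-0.015,0],
    [0,-0.03,0],
    [0,-0.045,0],
    [0,-0.06,0],
    [0,-0.075,0],
  ],
  rot=[
    [0,0,0],
    [0,0,0],
    [0,0,0],
    [0,0,0],
    [0,0,0],
  ],
  claw=[0,0,0,0,0],
)

```text
time: 10.48
tool_pos: [562.0, -122.9, -19.7]
tcp_rot: [3.141, -0.0, 0.226]
contact_force: [0.3, -0.7, -0.3]
grip_width: 0.5
```

Run:
```python
from h import *
np.set_printoptions(precision=1,suppress=True)
o=get_obs();print(tojig(o["tool_pos"]),o["contact_force"])
for n in("wrist",):
    c=capture(n)
    for m in mark_of("blank_1",n)[:5]:print(round(m["confidence"],2),np.array(m["xy"]),tojig(at_z(c,m["xy"],10)),tojig(at_d(c,m["xy"])))
```

```text
[  0.2 -97.4 -19.7] [ 0.3 -0.7 -0.3]
0.9 [ 98.  252.3] [ 0.5 12.  10. ] [14.5 -6.8 38.7]
0.83 [221.9 254.2] [ -0.5 -60.9  10. ] [ 14.1 -67.3  39.5]
0.65 [162.2 254.2] [ -0.6 -25.8  10. ] [ 13.9 -38.4  39.4]
```

>>> servo_tool(
  slide=[
    [0,-0.015,0],
    [0,-0.03,0],
    [0,-0.045,0],
    [0,-0.06,0],
    [0,-0.075,0],
  ],
  rot=[
    [0,0,0],
    [0,0,0],
    [0,0,0],
    [0,0,0],
    [0,0,0],
  ],
  claw=[0,0,0,0,0],
)

```text
time: 11.2
tool_pos: [558.6, -108.2, -19.7]
tcp_rot: [3.142, -0.0, 0.226]
contact_force: [0.2, -0.7, -0.2]
grip_width: 0.2
```

>>> servo_tool(
  slide=[
    [0,-0.015,0],
    [0,-0.03,0],
    [0,-0.045,0],
    [0,-0.06,0],
    [0,-0.075,0],
  ],
  rot=[
    [0,0,0],
    [0,0,0],
    [0,0,0],
    [0,0,0],
    [0,0,0],
  ],
  claw=[0,0,0,0,0],
)

```text
time: 11.82
tool_pos: [555.2, -93.6, -19.8]
tcp_rot: [-3.142, -0.0, 0.226]
contact_force: [0.7, -0.4, -0.4]
grip_width: 0.7
```

>>> servo_tool(
  slide=[
    [0,-0.015,0],
    [0,-0.03,0],
    [0,-0.045,0],
    [0,-0.06,0],
    [0,-0.075,0],
  ],
  rot=[
    [0,0,0],
    [0,0,0],
    [0,0,0],
    [0,0,0],
    [0,0,0],
  ],
  claw=[0,0,0,0,0],
)

```text
time: 12.45
tool_pos: [551.9, -79.0, -19.7]
tcp_rot: [3.142, -0.0, 0.226]
contact_force: [-0.1, -0.3, 1.1]
grip_width: 0.7
```

>>> servo_tool(
  slide=[
    [0,-0.01,0],
    [0,-0.02,0],
    [0,-0.03,0],
    [0,-0.04,0],
    [0,-0.05,0],
  ],
  rot=[
    [0,0,0],
    [0,0,0],
    [0,0,0],
    [0,0,0],
    [0,0,0],
  ],
  claw=[0,0,0,0,0],
)

```text
time: 13.08
tool_pos: [549.7, -69.3, -19.8]
tcp_rot: [3.142, -0.0, 0.226]
contact_force: [1.1, -1.4, 0.2]
grip_width: 0.4
```

>>> servo_tool(
  slide=[
    [0,-0.0075,0],
    [0,-0.015,0],
    [0,-0.0225,0],
    [0,-0.03,0],
  ],
  rot=[
    [0,0,0],
    [0,0,0],
    [0,0,0],
    [0,0,0],
  ],
  claw=[0,0,0,0],
)

```text
time: 13.58
tool_pos: [548.3, -63.5, -19.8]
tcp_rot: [3.142, -0.0, 0.226]
contact_force: [0.1, -1.1, -0.5]
grip_width: 0.6
```

>>> servo_tool(
  slide=[
    [0,-0.005,0],
    [0,-0.01,0],
    [0,-0.015,0],
    [0,-0.015,0],
  ],
  rot=[
    [0,0,0],
    [0,0,0],
    [0,0,0],
    [0,0,0],
  ],
  claw=[0,0,0,0],
)

```text
time: 14.08
tool_pos: [547.6, -60.6, -19.8]
tcp_rot: [-3.141, -0.0, 0.226]
contact_force: [-0.5, 1.0, -0.6]
grip_width: 0.4
```

>>> servo_tool(
  slide=[
    [0,-0.005,0],
    [0,-0.01,0],
    [0,-0.01,0],
  ],
  rot=[
    [0,0,0],
    [0,0,0],
    [0,0,0],
  ],
  claw=[0,0,0],
)

```text
time: 14.45
tool_pos: [547.2, -58.6, -19.8]
tcp_rot: [-3.142, -0.0, 0.226]
contact_force: [1.0, 0.3, 0.6]
grip_width: 0.6
```

>>> servo_tool(
  slide=[
    [0,-0.005,0],
    [0,-0.01,0],
    [0,-0.01,0],
  ],
  rot=[
    [0,0,0],
    [0,0,0],
    [0,0,0],
  ],
  claw=[0,0,0],
)

```text
time: 14.82
tool_pos: [547.3, -57.9, -19.5]
tcp_rot: [3.14, -0.001, 0.226]
contact_force: [0.6, -5.9, -1.3]
grip_width: 0.4
```

Run:
```python
from h import *
np.set_printoptions(precision=1,suppress=True)
o=get_obs();print(tojig(o["tool_pos"]),o["contact_force"])
for n in("side","scene"):
    c=capture(n)
    for m in mark_of("blank_1",n)[:5]:print(n,round(m["confidence"],2),np.array(m["xy"]),tojig(at_z(c,m["xy"],10)))
    if n=="side":
        cv2.imwrite("pics/g.png",cv2.resize(c["frame"][205:305,200:320],(720,600),interpolation=cv2.INTER_CUBIC)[:,:,::-1])
```

```text
[  0.4 -30.8 -19.5] [ 0.6 -5.9 -1.3]
side 0.69 [254.2 280.2] [ -1.9 115.9  10. ]
side 0.67 [252.3 260.8] [ 6.2 51.1 10. ]
side 0.67 [255.2 248.5] [ 2.1  6.9 10. ]
side 0.52 [255.1 268.8] [-1.7 78.6 10. ]
scene 0.69 [263.5 201. ] [ 1.7 35.1 10. ]
scene 0.62 [244.1 193.6] [ -0.1 107.7  10. ]
scene 0.57 [271.3 202.5] [ 8.7 12.4 10. ]
scene 0.47 [251.7 201.8] [-22.3  58.4  10. ]
```

View pics/g.png

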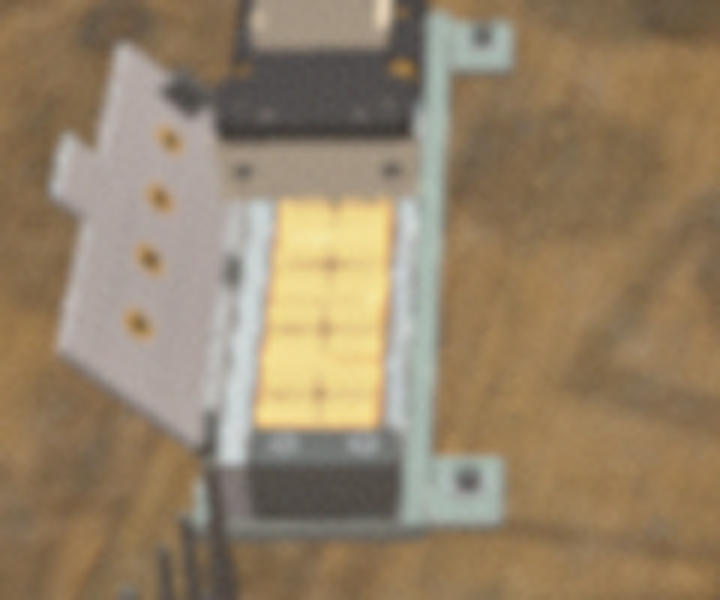

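>>> servo_tool(
  slide=[
    [0,-0.006,0],
    [0,-0.006,0],
    [0,-0.006,0],
  ],
  rot=[
    [0,0,0],
    [0,0,0],
    [0,0,0],
  ],
  claw=[0,0,0],
)

```text
time: 15.4
tool_pos: [547.6, -57.8, -19.3]
tcp_rot: [3.138, -0.002, 0.226]
contact_force: [1.2, -10.8, -0.2]
grip_width: 0.5
```

>>> servo_tool(
  slide=[
    [0,0.04,0],
    [0,0.1,0],
    [0,0.15,0],
    [0,0.15,-0.1],
    [0,0.15,-0.3],
  ],
  rot=[
    [0,0,0],
    [0,0,0],
    [0,0,0],
    [0,0,0],
    [0,0,0],
  ],
  claw=[0,0,0,0,0],
)

```text
time: 16.02
tool_pos: [551.9, -85.0, 39.3]
tcp_rot: [-3.139, 0.004, 0.226]
contact_force: [0.2, 0.0, -0.4]
grip_width: 0.0
```

>>> servo_tool(
  slide=[
    [0,0,-0.2],
    [0.05,-0.05,-0.35],
    [0.3,-0.3,-0.35],
    [0.5,-0.5,-0.35],
    [0.625,-0.58,-0.35],
  ],
  rot=[
    [0,0,0],
    [0,0,0],
    [0,0,0],
    [0,0,0],
    [0,0,0],
  ],
  claw=[0,0,0,0,0],
)

```text
time: 16.65
tool_pos: [650.0, 58.9, 110.2]
tcp_rot: [-3.141, -0.0, 0.228]
contact_force: [0.4, -0.9, -0.8]
grip_width: 0.6
```

>>> servo_tool(
  slide=[
    [0,0,0],
    [0,0,0],
  ],
  rot=[
    [0,0,0],
    [0,0,0],
  ],
  claw=[0,0],
)

```text
time: 16.9
tool_pos: [648.4, 55.4, 109.8]
tcp_rot: [3.142, 0.001, 0.226]
contact_force: [-0.1, -0.5, -1.1]
grip_width: 0.4
```

Run:
```python
from h import *
np.set_printoptions(precision=1,suppress=True)
o=get_obs();print(tojig(o["tool_pos"]),o["contact_force"])
for n in("side","scene","wrist"):
    c=capture(n)
    for q,z in(("blank_1",10),("leaf_tab",None)):
        for m in mark_of(q,n)[:5]:print(n,q,round(m["confidence"],2),np.array(m["xy"]),tojig(at_d(c,m["xy"])),tojig(at_z(c,m["xy"],z)) if z else "")
cv2.imwrite("pics/i.png",c["frame"][:,:,::-1])
```

```text
[124.3  57.  109.8] [-0.1 -0.5 -1.1]
side blank_1 0.77 [253.8 275.9] [ -3.5 131.4  37. ] [ -0.2 102.   10. ]
side blank_1 0.71 [252.5 269. ] [  0.5 111.1  38.5] [ 4.1 79.2 10. ]
side blank_1 0.7 [257.2 249.1] [-5.7 39.2 34.8] [-2.8  9.2 10. ]
side blank_1 0.67 [237.4 235.7] [41.5  5.9 48. ] [ 48.6 -42.8  10. ]
side blank_1 0.66 [254.4 257.4] [-1.3 71.4 37.5] [ 2.1 39.2 10. ]
side leaf_tab 0.73 [210.  232.5] [93.2 59.3 99. ] 
scene blank_1 0.7 [245.6 191.9] [-20.4  81.9  33. ] [ 10.4 111.2  10. ]
scene blank_1 0.53 [262.  203.3] [-23.2  19.4  19.5] [-10.8  30.1  10. ]
scene blank_1 0.47 [271.2 204.7] [-19.1  -9.9  23.8] [-0.9  5.  10. ]
scene blank_1 0.45 [250.4 198.3] [-23.8  61.4  20.9] [-9.6 74.6 10. ]
scene leaf_tab 0.58 [275.2 158.7] [ 90.8  63.2 101.2]
```

View pics/i.png

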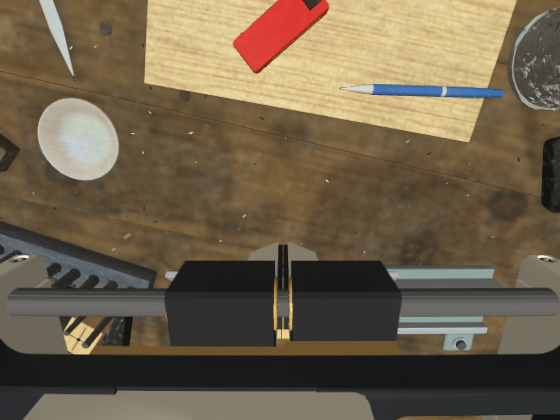

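Run:
```python
from h import *
np.set_printoptions(precision=0,suppress=True)
for n in("side","scene"):
    c=capture(n)
    P=np.array([tojig(at_d(c,(u,v))) for v in range(180,400,2) for u in range(130,330,2) if c["depth"][v-1:v+2,u-1:u+2].max()>0])
    s=P[(P[:,0]>-70)&(P[:,0]<175)&(P[:,1]>150)&(P[:,1]<240)]
    s=s[(s[:,2]<130)&(s[:,2]>20)];print(n,len(s),s.min(0) if len(s) else "",s.max(0) if len(s) else "")
```

```text
side 141 [-65. 150.  20.] [ 36. 240.  99.]
scene 12 [-59. 225.  20.] [ -8. 240.  27.]
```

>>> servo_tool(
  slide=[
    [0,0.05,0.2],
    [0,0.05,0.39],
    [0,0.05,0.39],
    [-0.05,0.05,0.39],
    [-0.1,0.05,0.39],
  ],
  rot=[
    [0,0,0],
    [0,0,0],
    [0,0,0],
    [0,0,0],
    [0,0,0],
  ],
  claw=[0,0,0,0,0],
)

```text
time: 18.08
tool_pos: [632.9, 42.0, 34.5]
tcp_rot: [3.141, -0.005, 0.226]
contact_force: [12.0, 2.6, 7.2]
grip_width: 0.3
```

>>> servo_tool(
  slide=[
    [-0.035,0,0],
    [-0.07,0,0],
    [-0.1,0,-0.02],
    [-0.13,0,-0.04],
    [-0.16,0,-0.06],
  ],
  rot=[
    [0,0,0],
    [0,0,0],
    [0,0,0],
    [0,0,0],
    [0,0,0],
  ],
  claw=[0,0,0,0,0],
)

```text
time: 18.7
tool_pos: [599.4, 34.7, 44.1]
tcp_rot: [-3.141, 0.001, 0.226]
contact_force: [1.7, -0.1, -0.6]
grip_width: 0.2
```

Run:
```python
from h import *
np.set_printoptions(precision=1,suppress=True)
o=get_obs();print(tojig(o["tool_pos"]),o["contact_force"])
for n in("side","scene"):
    c=capture(n)
    for m in mark_of("leaf_tab",n)[:2]+mark_of("leaf_dog",n)[:2]:print(n,round(m["confidence"],2),np.array(m["xy"]),tojig(at_d(c,m["xy"])))
```

```text
[72.  47.8 44.1] [ 1.7 -0.1 -0.6]
side 0.81 [223.3 224.5] [ 46.8 144.  183.5]
side 0.61 [249.7 281.3] [  4.2 148.4  37.3]
side 0.73 [341.9 164.9] [-235.3 -378.1   12.5]
side 0.63 [318.8 183.3] [-160.6 -267.    17.9]
scene 0.97 [267.8 157.7] [ 56.5  62.6 116.2]
scene 0.57 [287.2 184.6] [ 41.4 -18.   62.8]
```

>>> servo_tool(
  slide=[
    [-0.055,0,-0.04],
    [-0.11,0,-0.078],
    [-0.165,0,-0.082],
    [-0.22,0,-0.085],
    [-0.275,0,-0.082],
  ],
  rot=[
    [0,0,0],
    [0,0,0],
    [0,0,0],
    [0,0,0],
    [0,0,0],
  ],
  claw=[0,0,0,0,0],
)

```text
time: 19.62
tool_pos: [546.2, 22.3, 60.8]
tcp_rot: [3.141, -0.0, 0.226]
contact_force: [1.8, 1.0, 0.0]
grip_width: 0.1
```

>>> servo_tool(
  slide=[
    [-0.05,0,0.02],
    [-0.09,0,0.05],
    [-0.12,0,0.075],
    [-0.145,0,0.1],
    [-0.145,0,0.1],
  ],
  rot=[
    [0,0,0],
    [0,0,0],
    [0,0,0],
    [0,0,0],
    [0,0,0],
  ],
  claw=[0,0,0,0,0],
)

```text
time: 20.25
tool_pos: [517.9, 15.9, 40.0]
tcp_rot: [-3.141, 0.002, 0.226]
contact_force: [-0.3, -0.5, -0.1]
grip_width: 0.5
```

Run:
```python
from h import *
np.set_printoptions(precision=1,suppress=True)
o=get_obs();print(tojig(o["tool_pos"]),o["contact_force"])
a=[]
for n in("side","scene"):
    c=capture(n)
    for m in mark_of("leaf_tab",n)[:2]:print(n,round(m["confidence"],2),np.array(m["xy"]),tojig(at_d(c,m["xy"])))
    f=c["frame"];a.append(cv2.resize(f[190:310,190:310] if n=="side" else f[120:240,200:320],(400,400)))
cv2.imwrite("pics/j.png",np.hstack(a)[:,:,::-1])
```

```text
[-11.7  47.8  40. ] [-0.3 -0.5 -0.1]
side 0.71 [271.1 239.6] [-34.3 -28.5   8.3]
side 0.44 [317.7 179.9] [-158.3 -283.3   19.1]
scene 0.6 [248.8 182. ] [-32.2  56.8  76.9]
```

View pics/j.png

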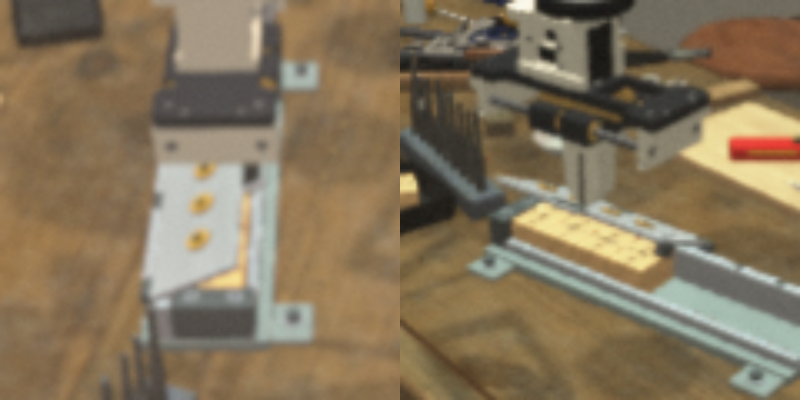

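>>> servo_tool(
  slide=[
    [-0.03,0,0.04],
    [-0.055,0,0.08],
    [-0.075,0,0.12],
    [-0.08,0,0.155],
    [-0.08,0,0.165],
  ],
  rot=[
    [0,0,0],
    [0,0,0],
    [0,0,0],
    [0,0,0],
    [0,0,0],
  ],
  claw=[0,0,0,0,0],
)

```text
time: 21.08
tool_pos: [502.6, 12.4, 8.8]
tcp_rot: [-3.141, 0.001, 0.226]
contact_force: [-10.1, 0.6, 31.9]
grip_width: 0.4
```

>>> servo_tool(
  slide=[
    [0,0,0.005],
    [0,0,0.01],
    [0,0,0.01],
  ],
  rot=[
    [0,0,0],
    [0,0,0],
    [0,0,0],
  ],
  claw=[0,0,0],
)

```text
time: 21.45
tool_pos: [502.7, 12.4, 8.7]
tcp_rot: [3.141, -0.0, 0.227]
contact_force: [-11.6, 0.4, 37.5]
grip_width: 0.2
```

>>> servo_tool(
  slide=[
    [0,0,-0.03],
    [0,0,-0.15],
    [-0.1,0,-0.4],
    [-0.3,0.1,-0.6],
    [-0.4,0.2,-0.7],
  ],
  rot=[
    [0,0,0],
    [0,0,0],
    [0,0,0],
    [0,0,0],
    [0,0,0],
  ],
  claw=[0,0,0,0,0],
)

```text
time: 22.08
tool_pos: [433.3, -45.1, 147.2]
tcp_rot: [3.141, -0.002, 0.227]
contact_force: [-0.7, -0.5, -0.9]
grip_width: 0.5
```

>>> servo_tool(
  slide=[
    [0,0,0],
    [0,0,0],
    [0,0,0],
  ],
  rot=[
    [0,0,0],
    [0,0,0],
    [0,0,0],
  ],
  claw=[0,0,0],
)

```text
time: 22.45
tool_pos: [434.0, -43.7, 144.5]
tcp_rot: [-3.14, 0.002, 0.227]
contact_force: [0.4, 0.0, -0.6]
grip_width: 0.5
```

Run:
```python
from h import *
np.set_printoptions(precision=3,suppress=True)
o=get_obs();print(tojig(o["tool_pos"]),o["contact_force"])
a=[]
for n in("wrist","side","scene"):
    c=capture(n)
    for m in mark_of("leaf_tab",n)[:1]+mark_of("leaf_dog",n)[:1]+mark_of("blank_1",n)[:4]:print(n,round(m["confidence"],2),np.array(m["xy"]),tojig(at_d(c,m["xy"])))
    P=[]
    for v in range(2,418,2):
        for u in range(2,558,2):
            if c["depth"][v,u]>0:
                P.append(tojig(np.array(c["position"])+RM(c)@(ray(c,(u,v))*c["depth"][v,u])))
    P=np.array(P);s=P[(P[:,0]>-24)&(P[:,0]<25)&(P[:,1]>-28)&(P[:,1]<140)&(P[:,2]>38)&(P[:,2]<65)]
    if len(s)>30:
        k=np.linalg.lstsq(np.c_[s[:,:2],np.ones(len(s))],s[:,2],rcond=None)[0];print(n,len(s),"plane z=",k,"slope x",k[0])
    f=c["frame"]
    if n!="wrist":a.append(cv2.resize(f[190:310,190:310] if n=="side" else f[140:260,200:320],(400,400)))
    else:a.append(cv2.resize(f,(533,400))[:,:0])
cv2.imwrite("pics/k.png",np.hstack(a)[:,:,::-1])
```

```text
[-106.818    8.401  144.465] [ 0.407  0.017 -0.616]
wrist 0.9 [229.5 128.5] [-43.642  58.304  46.542]
wrist 0.91 [313.9  77.1] [  0.382 -17.764  45.491]
wrist 2865 plane z= [-0.002  0.002 46.225] slope x -0.0020652037068990634
side 0.73 [263.4 336.8] [-30.415 292.715  29.246]
side 0.76 [257.1 235.9] [-4.274  5.759 46.812]
side 260 plane z= [-0.008  0.015 43.017] slope x -0.007913159710930429
scene 0.91 [248.5 196.8] [-20.724  71.256  20.983]
scene 0.89 [282.5 205.6] [ 11.922 -24.71   11.946]
scene 0.64 [271.7 205.8] [-20.356 -12.612  21.923]
scene 0.64 [276.8 187.6] [35.157 13.562 45.83 ]
scene 0.53 [261.5 202.8] [-23.873  20.543  21.021]
scene 0.36 [244.  191.5] [-38.895  70.221  46.09 ]
scene 121 plane z= [ 0.015  0.007 45.387] slope x 0.015280540204742149
```

View pics/k.png

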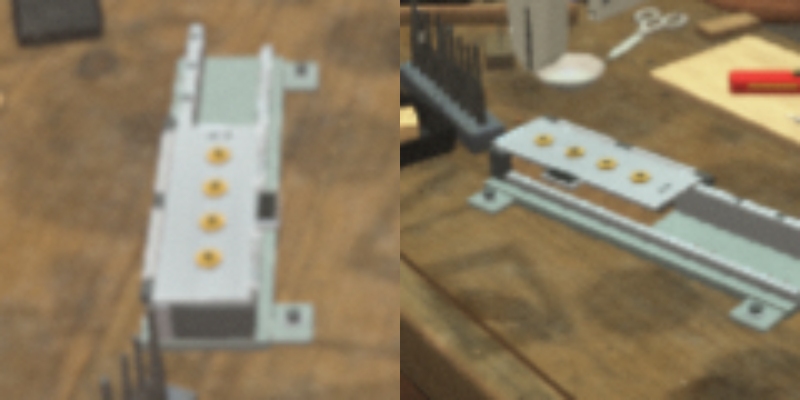

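Leaf level (slope −0.002 rad from the wrist depth), tab at x ≈ −43 mm as when shut, arm clear. Handing in.

```bash
python3 -c "
from plant import *
print(get_obs()['contact_force']);print(close_job())"
```

```text
[ 0.17191271  0.09749374 -0.18862159]
the job is handed in; nothing more can be done
None
```

I pushed the row home against the end stop with the shut fingers. I then swept the leaf over by its tab, pressed it flat and withdrew the arm before handing in. The job took about 23 s of the 54 s allowed, and no verdict was reported.

**Row:** the push force rose from about 1 N to 11 N with the tool no longer advancing. The side picture showed the blanks flush with the stop and closed up. The networks' blank positions agreed with the home places to within about 10 mm only. So the force and the picture are the evidence that the row is home, not a measured 3 mm.

**Leaf:** the wrist camera's depth gave it level, with a slope of about 0.002 rad. Its top measured about 46 mm against the nominal 44.5. The tab was at jig x ≈ −43 mm, as it should be when shut. The noisier side and scene cameras gave slopes of 0.008 and 0.015 rad. That fits the dog having dropped in behind the last blank.

**What disagreed or went wrong:**
- **Finger height:** the real fingertips sit about 38 mm higher than the reported TCP. My first push therefore passed over the blanks without touching them. I measured the offset from the scene depth and repeated the push lower.
- **Pressing force:** the fingers pressed the leaf with about 38 N vertically (39 N in all) at the end, more than I intended. That is close to the 40 N limit set for the arm and the gripper's body.
- **Other things on the bench:** I did not re-measure their positions at the end. The contact forces showed nothing unexpected.

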